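# Load the inspection fixture and start its clamp screw

### The arm

A 6-joint arm with a two-finger parallel gripper is mounted at the origin on the work surface. World frame = base frame: x ahead of the robot, y to its left, z up, the work surface at z = 0. Lengths are in mm, angles in rad, forces in N, time in s.
With the tool pointing down it reaches from about 325 to 875 mm from the base axis. Payload 4.4 kg.
Tool frame: the origin (TCP) lies on the centre line of the jaws, within the pads' length; the fingertips stand ahead of it and the grasp point (between the pads) lies 6 mm ahead of it (ctrl.tcp_to_tips is the z of the fingertips in the tool frame, in mm); z points along the fingers, y is the line along which they close (so a half turn about z gives the same grasp; the last joint's range is limited). The gripper opens to 85 mm and grips with 20 to 120 N. Pads are 22 mm wide; open, the fingers measure 114 mm over their backs; the gripper's body (76 mm by 85 mm) begins 54 mm behind the grasp point. The pads swing forward as they close: fully open they stand 13 mm farther back than shut.
Start: joints at [-1.264, 0.207, 1.542, -0, 1.393, -0.15], TCP at [254.125, -515.799, 256.282] pointing down, gripper open.
Joint ranges: [-2.73, 2.73], [-0.86, 2.22], [0.23, 2.46], [-1.11, 4.25], [0.08, 2.63], [-2.82, 2.82]. Speed limits (rad/s): [2.79, 2.79, 3.14, 3.14, 3.14, 3.14].

### API

Orientations are given as a 3x3 rotation matrix whose columns are the frame's x, y, z axes.
In Python, from plant import ctrl, sensors, optics gives the robot as it stands. Calls block until the motion is done:
- ctrl.move_ptp(position, orientation): joint-space move of the TCP to a pose.
- ctrl.move_l(position, rot=None, vel=150, threshold=None): straight line of the TCP; rot=None keeps the orientation; vel is the mean speed in mm/s. With threshold (N) it stops when the force on the tool has changed by that much, and returns True; else False.
- ctrl.set_joints(angles): joint-space move.
- ctrl.gripper_to(opening, force=None): finger opening in mm; force is the grip in N (None keeps the last); returns when the fingers have stopped.
- ctrl.hold(seconds).
- ctrl.solve_ik(position, orientation): joint angles nearest the present ones, or None.
- sensors.read_state(): the state.
- optics.grab_frame(name): name is "scene" or "top" or "wrist"; returns (picture, depth): 400x640x3 uint8, red, green, blue; 400x640 float32, mm along the optical axis (not along the pixel's ray), 0 where there is no reading.
- optics.camera_params(name): a dict with "mtx" (3x3 intrinsics, pixels), "R" (3x3) and "t" (3): a world point X has camera coordinates R X + t; the wrist camera has in their place "T_tool_cam" (4x4, takes a point from camera to tool coordinates, whose origin is the TCP and whose axes are the flange's). Camera axes: x right, y down, z forward; pixel columns grow to the right and rows downward; lengths in mm; the calibration is good to about 2 mm. The wrist camera is an equidistant fisheye: a pixel r from the principal point sees the ray r / f radians off the axis. A picture is of the moment at which its call begins: read the wrist's pose just before it. camera_params takes no time and is no camera call.
A pose or a line that the arm cannot do raises ctrl.MotionError and nothing moves.
- ctrl.finish_job(): hands the job in; it is judged then, once.
The state is a dict: "t": time; "q": joint angles; "qvel": joint speeds; "tau": joint torques, N m; "eef_pos": TCP position; "eef_rot": TCP orientation; "force": force on the tool from outside, world axes, zero at the start; "wrist_torque": the same for the moment, N m; "grip_width": finger opening in mm; "grasp_force": force on a finger pad.
Only numpy, scipy, OpenCV 4.12 (cv2) and the standard library are available. Lean on these libraries where they do the work, as an engineer would, in place of code of your own. Each camera call takes 0.05 s, during which the arm holds its last target. There are 200 camera calls.

### The job

Seat the steel block flat and square in the pocket of the fixture and let it go, then start the fixture's T-handled clamp screw: turn it backward (counter-clockwise from above) until you feel it drop off the start of its thread, then forward (clockwise) one full turn, not more, without ever lifting it out of the boss. Finish gripping the screw's handle between the fingers, holding it there without letting go, and leave the other things on the bench alone.

Things in the scene. Friction and masses are not known exactly. Their poses are not given: they have to be found in the camera images.
- block: plain steel block with two dark round marks on top, 56 (x) by 36 (y) by 30 mm high, about 0.4 kg, lying loose on the bench; origin at the centre of its underside, z up. (The much smaller plain block, 35 by 20 by 9 mm, is not it.)
- fixture: fixed steel plate 110 (x) by 215 (y) by 10 mm; on its +y half a grey nest with the pocket, on its -y half a round boss with the T-handled screw, 110 mm between their centres. Origin under the plate's centre, z up.
- pocket (a point): centre of the pocket's floor, 40 mm above the bench; x along the pocket's long side (the fixture's axes), z up. The pocket is 60 (x) by 40 (y) mm and 12 mm deep, its walls 12 mm thick, their tops 52 mm above the bench; a seated block stands 18 mm proud of them.
- boss_rim (a point): centre of the boss's upper rim (50 mm outer diameter, open bore), 82 mm above the bench, on the screw's axis; the fixture's axes. Where around the axis the thread starts is not known and differs each time; at first the screw's thread rests 70 to 125 degrees past (clockwise of) the start.
- screw: T-handled screw, 0.2 kg, standing loose and upright in the boss: a bar 70 long (x), 12 thick (y), 26 mm high on a round shank 20 mm in diameter. Origin at the bar's middle, z up. Turns freely, about 3 mm of side play at the bar. Only its weight keeps it down, so a bar squeezed hard cannot rise or sink: turn it with the fingers loosely astride the bar, or push a bar end round.
- screw_top (a point): centre of the bar's top face, 13 mm above the screw's origin. Thread: right-hand, one start, 8 mm a turn. At first 44.5 to 46.5 mm above the rim; forward from there jams within half a turn. Backward it climbs to about 47.5, then drops at once to 40 (farther back: climbs, jams after a third of a turn). One turn forward from the drop: about 32 mm. Up to 2.5 mm lift play once in the thread.
- pad: blue foam block 100 by 100 by 35 mm, carrying the ring; leave it alone; origin under its centre
- ring: dark steel ring gauge, 64 mm across, 18 mm thick, on the blue foam block; leave it alone; origin under its centre
- slip: small plain steel gauge block 35 by 20 by 9 mm on the bench; leave it alone; origin under its centre
- gauge: white comparator gauge with a dial, about 75 by 175 by 35 mm, on the bench; leave it alone; origin under its body, near the middle
Not all that is in view belongs to the job. Leave any brown look-alike of the block alone. What is shaped like the screw but white is not meant.

How it is judged:
By the outcome, as a careful person would: the job done as asked, in the order asked, and still so for the second after the job is handed in, while the arm keeps its last pose, push and grip.
It also fails if it takes over 72 s, if anything falls off the work surface, if the arm or the gripper's body presses on something with over 40 N, if the wrist force passes 120 N, or if a joint passes its speed limit or range.

## Working session

There is one attempt and no reset: what is moved stays moved. The work goes in short steps, each a Python script; the robot and the scene stay as the last script left them, time stands still between calls to the robot, and variables do not carry over. Pictures are saved under pics/ and viewed, at most 10 in all, crops included, and the job is handed in when it is done.

```bash
ls; mkdir -p pics; python3 - <<'E'
from plant import ctrl,sensors,optics
import cv2,numpy as np
for n in("scene","top"):
    p,d=optics.grab_frame(n); cv2.imwrite(f"pics/{n}0.png",p[:,:,::-1]); np.savez(f"{n}0.npz",p=p,d=d)
    print(n,optics.camera_params(n))
print(optics.camera_params("wrist"),ctrl.tcp_to_tips)
s=sensors.read_state();print(s["eef_rot"],s["t"],s["force"])
E
```

```text
pics
scene {'mtx': array([[377.64550889,   0.        , 318.21245547],
       [  0.        , 377.64550889, 208.98956336],
       [  0.        ,   0.        ,   1.        ]]), 'R': array([[ 0.28251689,  0.95912191,  0.01641255],
       [ 0.59040204, -0.16037165, -0.79101603],
       [-0.7560487 ,  0.23316539, -0.61157523]]), 't': array([ -82.98290242, -237.52899794, 1331.34414763])}
top {'mtx': array([[504.75588141,   0.        , 322.94388512],
       [  0.        , 504.75588141, 201.12136548],
       [  0.        ,   0.        ,   1.        ]]), 'R': array([[-0.02172596, -0.9997093 , -0.01045452],
       [-0.99811916,  0.02228862, -0.05710833],
       [ 0.05732474,  0.00919412, -0.99831325]]), 't': array([ -50.82155468,  549.93350129, 1127.33627796])}
{'mtx': array([[309.70691629,   0.        , 323.23852035],
       [  0.        , 309.70691629, 198.12192123],
       [  0.        ,   0.        ,   1.        ]]), 'T_tool_cam': array([[-4.32860463e-04, -9.54155794e-01, -2.99310095e-01,
         7.58315018e+01],
       [ 9.99999896e-01, -3.69423041e-04, -2.68528474e-04,
         8.55213652e-01],
       [ 1.45645954e-04, -2.99310180e-01,  9.54155854e-01,
        -1.17991985e+02],
       [ 0.00000000e+00,  0.00000000e+00,  0.00000000e+00,
         1.00000000e+00]])} 25.0
[[ 8.97036307e-01  4.41956381e-01 -6.49086285e-04]
 [ 4.41956749e-01 -8.97034090e-01  2.01810476e-03]
 [ 3.09661753e-04 -2.09718131e-03 -9.99997753e-01]] 0.1 [-1.30177737  0.85345101  0.68929084]
```

View pics/top0.png

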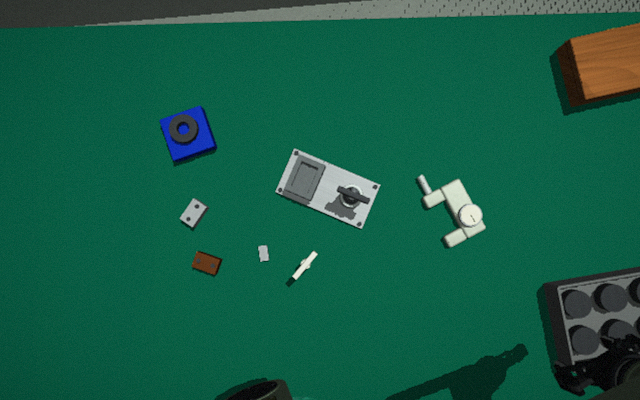

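View pics/scene0.png

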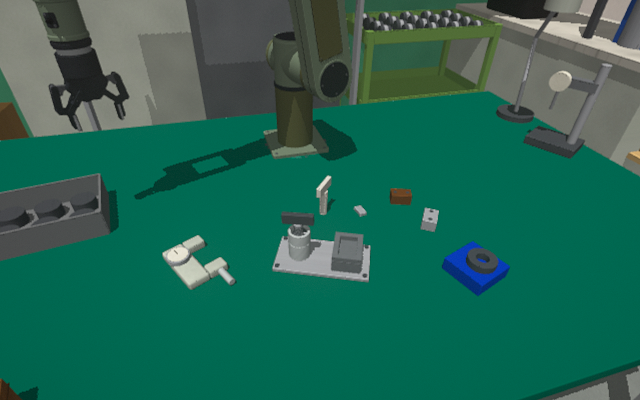

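The top view shows the block at about (193,213), the fixture plate at (328,188) with its nest at (305,178), and the screw bar at (352,195). The look-alikes are the brown block at (207,263), the slip at (263,254) and the white screw at (303,267).

```bash
cat > h.py <<'E'
from plant import ctrl,sensors,optics
import cv2,numpy as np
def cloud(n,d):
    c=optics.camera_params(n);K=c["mtx"];v,u=np.mgrid[:400,:640]
    X=np.stack([(u-K[0,2])/K[0,0]*d,(v-K[1,2])/K[1,1]*d,d],-1)
    return (X-c["t"])@c["R"]
def pix2w(n,u,v,z):
    c=optics.camera_params(n);K=c["mtx"]
    r=c["R"].T@np.array([(u-K[0,2])/K[0,0],(v-K[1,2])/K[1,1],1.]);o=-c["R"].T@c["t"]
    return o+r*(z-o[2])/r[2]
def wrist(name):
    """grab wrist frame -> picture, cloud in world (depth along optical axis)"""
    s=sensors.read_state();p,d=optics.grab_frame("wrist");c=optics.camera_params("wrist")
    if name: cv2.imwrite(f"pics/{name}.png",p[:,:,::-1])
    K=c["mtx"];v,u=np.mgrid[:400,:640];x=(u-K[0,2])/K[0,0];y=(v-K[1,2])/K[1,1];r=np.hypot(x,y)+1e-9
    t=np.tan(np.minimum(r,1.4))/r
    C=np.stack([x*t*d,y*t*d,d],-1)
    T=c["T_tool_cam"];W=(C@T[:3,:3].T+T[:3,3])@np.array(s["eef_rot"]).T+s["eef_pos"]
    W[d<=0]=np.nan
    return p,W
def rect(pts):
    (c,s,a)=cv2.minAreaRect(pts[:,:2].astype(np.float32))
    if s[0]<s[1]: s=(s[1],s[0]);a+=90
    return np.round(c,1),np.round(s,1),round((a+90)%180-90,1)
def down(a):
    "tool pointing down, tool y axis at world angle a (rad)"
    y=np.array([np.cos(a),np.sin(a),0]);z=np.array([0,0,-1.])
    return np.stack([np.cross(y,z),y,z],1)
E
python3 - <<'E'
from h import *
D=np.load("top0.npz");p,d=D["p"],D["d"];W=cloud("top",d)
def seg(name,u0,u1,v0,v1,z0,z1):
    w=W[v0:v1,u0:u1].reshape(-1,3);m=(w[:,2]>z0)&(w[:,2]<z1);print(name,m.sum(),rect(w[m]),np.median(w[m],0).round(1))
w=W[300:310,150:250];print("bench z",np.median(w[...,2]))
seg("block",170,215,190,235,20,45)
seg("nest",270,330,140,215,48,58)
seg("floor",270,330,140,215,34,46)
seg("plate",265,390,140,235,5,15)
seg("bar",320,380,170,220,115,140)
seg("slip",250,275,240,265,4,20)
seg("white",280,325,240,292,10,200)
seg("brown",185,230,240,285,15,60)
c=cv2.resize(p[140:290,170:390],None,fx=3.5,fy=3.5,interpolation=cv2.INTER_CUBIC);cv2.imwrite("pics/crop0.png",c[:,:,::-1])
E
```

```text
bench z -0.05322944671261702
block 426 (array([528.3, 230.2]), array([56.3, 36.3]), -35.4) [528.  229.   29.9]
nest 617 (array([600.7, -22.2]), array([84.2, 64.5]), -24.5) [601.2 -22.1  52.2]
floor 491 (array([596.4, -26.8]), array([79.6, 52.6]), -24.6) [601.6 -22.4  40.4]
plate 2854 (array([582.2, -74.2]), array([280.5, 215.9]), 88.3) [569.8 -86.6  10.3]
bar 215 (array([ 554.2, -125.1]), array([69.9, 12.4]), 65.9) [ 553.6 -125.5  127.2]
slip 148 (array([434.1,  77.4]), array([54.8, 33.3]), 37.5) [434.2  75.9   8.9]
white 220 (array([410.8, -21.2]), array([70.1, 18.2]), -46.4) [411.4 -21.2  97.6]
brown 444 (array([415.9, 202.7]), array([57.1, 36.5]), 69.7) [415.8 201.3  30. ]
```

View pics/crop0.png

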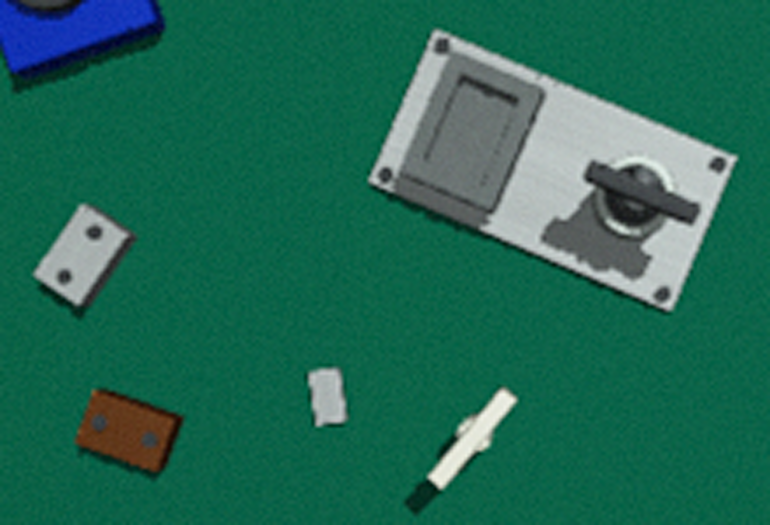

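The enlarged crop agrees with the depth: block 56×36 at z 30, nest 84×64 at z 52, bar 70×12 at z 127. So I'll move now: a wrist look at the nest, then one at the block.

```bash
python3 - <<'E'
from h import *
r=np.radians
R=down(r(65.5));
c=np.array([590.,-50.,0])-60*R[:,0]; c[2]=230
print(c,R[:,0])
ctrl.move_ptp(c,R)
p,W=wrist("w1");s=sensors.read_state();print(s["t"],s["q"],s["force"],s["eef_pos"])
np.save("w1.npy",W)
def seg(name,cx,cy,rad,z0,z1):
    w=W.reshape(-1,3);m=(np.hypot(w[:,0]-cx,w[:,1]-cy)<rad)&(w[:,2]>z0)&(w[:,2]<z1)
    print(name,m.sum(),rect(w[m]) if m.sum()>9 else 0,np.median(w[m],0).round(1))
    return w[m]
seg("nest",600.7,-22.2,58,49,56)
seg("floor",600.7,-22.2,30,37,44)
seg("bar",554,-125,45,118,135)
seg("rim",554,-125,30,78,86)
R=down(r(54.6));c=np.array([528.3,230.2,0])-50*R[:,0];c[2]=180
ctrl.move_ptp(c,R)
p,W=wrist("w2");seg("block",528,230,45,25,34);s=sensors.read_state();print(s["t"],s["q"])
E
```

```text
[644.59767625 -74.88159456 230.        ] [-0.90996127  0.41469324  0.        ]
2.2667 [-2.50639824e-01  3.81014783e-01  1.37387308e+00 -2.83146967e-04
  1.38654230e+00 -1.39192114e+00] [ 0.11870137 -0.11191284 -0.0265112 ] [644.44049267 -76.09528677 230.10742973]
nest 3179 (array([599.4, -23.7]), array([83.2, 64.4]), -24.6) [598.6 -23.9  52.4]
floor 2241 (array([599.9, -24.1]), array([59.3, 40.5]), -24.6) [599.7 -23.9  40.4]
bar 1415 (array([ 552.8, -126. ]), array([70.5, 12.4]), 65.8) [ 554.2 -122.5  127.6]
rim 1001 (array([ 553.9, -122.7]), array([49.9, 47. ]), -18.2) [ 557.3 -125.3   82.2]
block 2611 (array([527., 229.]), array([55.7, 35.8]), -35.5) [526.3 229.4  30.4]
3.4333 [ 1.94421781e-01  3.35699165e-01  1.54228826e+00 -5.58876116e-04
  1.26231294e+00 -7.56677974e-01]
```

View pics/w1.png

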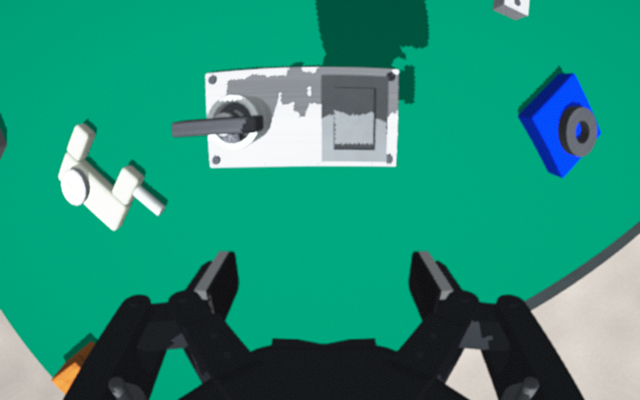

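The wrist view shows the nest at about (360,115), the screw bar at (215,128), and both fingers clear. It is about 1.5 mm off the top camera, so I'll grasp the block and measure that offset against it in the grip.

```bash
python3 - <<'E'
from h import *
R=down(np.radians(54.5)); c=np.array([527.3,229.3,0])
ctrl.gripper_to(60)
ctrl.move_l(c+[0,0,90],R,200)
print(ctrl.move_l(c+[0,0,38],None,100,threshold=8),sensors.read_state()["eef_pos"],ctrl.tcp_to_tips)
ctrl.gripper_to(30,60)
s=sensors.read_state();print(s["grip_width"],s["grasp_force"],s["force"],s["t"])
ctrl.move_l(c+[0,0,120],None,150)
ctrl.hold(0.2)
s=sensors.read_state();p,W=wrist("w3")
B=(W.reshape(-1,3)-s["eef_pos"])@np.array(s["eef_rot"])
m=(np.abs(B[:,0])<45)&(np.abs(B[:,1])<19)&(np.abs(B[:,2]-8)<5)
print(m.sum(),rect(B[m]),np.median(B[m],0),B[m].min(0),B[m].max(0)); print(s["grip_width"],s["grasp_force"],s["force"],s["t"],s["eef_pos"])
np.save("B3.npy",B.reshape(400,640,3))
E
```

```text
False [527.85146037 229.32434104  38.33213001] 25.0
34.673824122527755 63.172574043273926 [ 0.55127624 -1.25469962  4.18982923] 5.4833
7866 (array([ 1., -0.]), array([56.8, 37.9]), -0.0) [ 5.65561927 -0.97057829  8.99638627] [-27.36232075 -18.98427665   3.01332192] [29.41125804 18.91220709 12.98741252]
34.373043362218354 62.216949462890625 [ 0.53127684 -0.34084697 -4.07751644] 6.3833 [526.03797476 228.93621216 118.21558904]
```

View pics/w3.png

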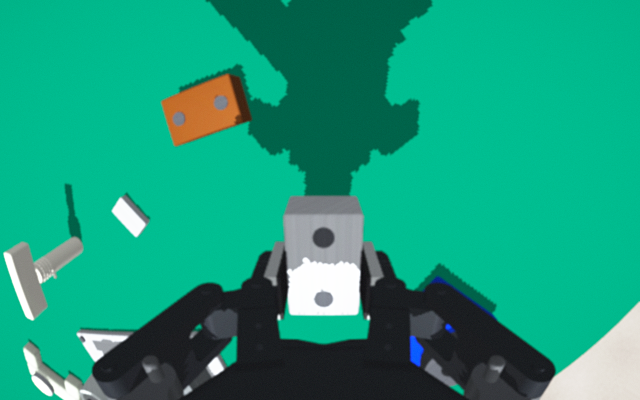

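The block is held square and centred between the pads, its top spanning columns 285–362 against a principal point of 323. Next I'll re-look at the nest with the arm settled, hover over the pocket and lower.

```bash
cat >> h.py <<'E'
def go(pos,R=None,vel=150,n=2,settle=0.25):
    "straight move, then trim out the steady error using measured pose"
    pos=np.array(pos,float);cmd=pos.copy();ctrl.move_l(cmd,R,vel)
    for _ in range(n):
        ctrl.hold(settle);e=pos-sensors.read_state()["eef_pos"]
        if np.linalg.norm(e)<0.3:break
        cmd=cmd+e;ctrl.move_l(cmd,R,60)
    return cmd
def seg(W,cx,cy,rad,z0,z1):
    w=W.reshape(-1,3);m=(np.hypot(w[:,0]-cx,w[:,1]-cy)<rad)&(w[:,2]>z0)&(w[:,2]<z1);return w[m]
E
python3 - <<'E'
from h import *
B=np.load("B3.npy")
row=B[235:262,:]; 
for v in (230,245,258):
    b=B[v];m=(np.abs(b[:,2]-8.5)<2.5)&(np.abs(b[:,1])<25);print(v,b[m][:,1].min(),b[m][:,1].max(),b[m][:,0].mean(),b[m][:,2].mean())
m=(np.abs(B[...,2]-8.5)<1.2)&(np.abs(B[...,1])<17)&(np.abs(B[...,0])<40);print("x",np.percentile(B[m][:,0],[0.5,99.5]))
a=65.4;R=down(np.radians(a)); nest=np.array([599.6,-23.8,0])
s=sensors.read_state();ctrl.move_l([*np.array(s["eef_pos"])[:2],190],None,200)
c=nest-65*R[:,0];c[2]=190;ctrl.move_ptp(c,R);ctrl.hold(0.4)
p,W=wrist("w4")
print("nest",rect(seg(W,599.6,-23.8,58,49,56)),"floor",rect(seg(W,599.6,-23.8,34,37,44)))
s=sensors.read_state();print(s["eef_pos"],np.degrees(np.arctan2(s["eef_rot"][1][1],s["eef_rot"][0][1])),s["eef_rot"][:,2],s["qvel"],s["force"],s["t"])
E
```

```text
230 -18.52400988680071 16.562708680369795 21.15932977937147 8.938193785757333
245 -18.4078958024614 17.027828462619222 13.702368048377028 8.94982194405433
258 -18.333606207920738 24.718733940931145 6.93825052740371 8.976189982732237
x [-26.13993231  28.57061128]
nest (array([599.2, -24.1]), array([83.4, 64.8]), -24.5) floor (array([599.4, -23.9]), array([59.4, 40.4]), -24.6)
[658.7083957  -50.30215863 190.19302208] 65.44264731752858 [ 2.75890350e-04 -3.69088390e-05 -9.99999961e-01] [-0.00416911  0.00217781  0.00063699  0.00013829  0.00017952  0.00092799] [-0.20831971 -0.48018283 -4.92091181] 8.5667
```

```bash
python3 - <<'E'
from h import *
R=down(np.radians(65.45)); t=np.array([599.4,-24.0,0])-R@[1.2,-0.8,0]
ctrl.move_l(t+[0,0,130],R,250)
cmd=go(t+[0,0,97],R,150,n=3)
print(sensors.read_state()["eef_pos"]-t,sensors.read_state()["t"])
d=cmd.copy();d[2]-=25
hit=ctrl.move_l(d,None,25,threshold=6);s=sensors.read_state()
print(hit,s["eef_pos"]-t,s["force"],s["wrist_torque"],s["grip_width"],s["t"])
E
```

```text
[-6.29338043e-02 -1.37401986e-02  9.69447350e+01] 10.6833
True [-1.81521869e-01  6.65265814e-03  7.93248945e+01] [-0.04857184  0.19138933  4.01407298] [ 0.00254184 -0.00562741  0.03034837] 34.759646224767856 11.3917
```

The block stopped at floor height with no side load, so it is in the pocket. I'll release it, rise and check.

```bash
python3 - <<'E'
from h import *
ctrl.gripper_to(48)
p0=np.array(sensors.read_state()["eef_pos"])
ctrl.move_l(p0+[0,0,75],None,200)
R=down(np.radians(65.45));c=np.array([575.,-75,0])-70*R[:,0];c[2]=225
ctrl.move_l(c,R,250);ctrl.hold(.2)
p,W=wrist("w5");s=sensors.read_state();print(s["t"],s["q"],s["force"])
b=seg(W,599.4,-24,40,65,76);print("block",len(b),rect(b))
A=np.c_[b[:,:2]-b[:,:2].mean(0),np.ones(len(b))];print("plane",np.linalg.lstsq(A,b[:,2],rcond=None)[0])
w=seg(W,599.4,-24,58,49,56);print("nest",rect(w),np.median(w[:,2]))
b=seg(W,554,-125,45,122,132);print("bar",len(b),rect(b),np.median(b[:,2]))
b=seg(W,554,-125,30,79,85);print("rim",rect(b),np.median(b[:,2]))
E
```

```text
13.0667 [-2.93662034e-01  3.82100855e-01  1.38695890e+00  1.85108744e-04
  1.37599116e+00 -1.43741906e+00] [ 0.09990944 -0.96806945  0.33151585]
block 2511 (array([598.8, -24.3]), array([56.1, 36.9]), -24.6)
plane [1.42894597e-03 4.90552986e-03 7.02751903e+01]
nest (array([599. , -23.9]), array([84.2, 65.1]), -24.6) 52.31746383243615
bar 1583 (array([ 553. , -126.4]), array([69.7, 12. ]), 65.6) 127.4971319654941
rim (array([ 553.5, -123.8]), array([48.8, 47.1]), -25.3) 82.2580458244511
```

View pics/w5.png

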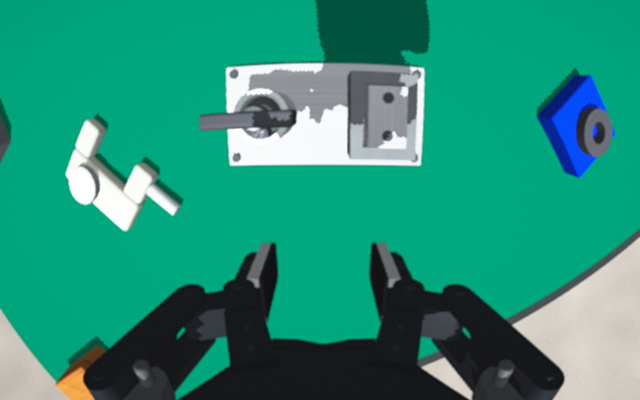

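The picture and depth agree: the block (388,117) is seated with its top at z 70.3, flat and square. The bar is at 65.6° with its top 45.2 above the rim. Now I'll straddle the bar.

```bash
cat >> h.py <<'E'
AX=np.array([553.8,-123.3,0])
def bar(name=None):
    "top height above rim, bar direction (deg, mod 180), centre y in tool, from a wrist picture while astride"
    s=sensors.read_state();p,W=wrist(name);R=np.array(s["eef_rot"])
    B=(W.reshape(-1,3)-s["eef_pos"])@R;w=W.reshape(-1,3)
    m=(B[:,0]>12)&(B[:,0]<42)&(np.abs(B[:,1])<16)&(w[:,2]>105)&(w[:,2]<136)
    if m.sum()<30: return None
    zt=np.percentile(w[m][:,2],80); m&=(np.abs(w[:,2]-zt)<1.5)
    b=B[m];k=np.polyfit(b[:,0],b[:,1],1)
    ya=np.degrees(np.arctan2(R[1,1],R[0,1]))
    # tool x is at ya+90; viewed from above tool y is at ya -> dir angle = ya+90-atan(slope)
    return dict(n=int(m.sum()),h=round(float(np.median(w[m][:,2]))-82.27,2),tool=round(ya,1),bar=round(ya+90-np.degrees(np.arctan(k[0])),1),y0=round(k[1],1),xmax=round(b[:,0].max(),1),t=round(s["t"],2),F=np.round(s["force"],1).tolist(),T=round(float(s["wrist_torque"][2]),2))
E
python3 - <<'E'
from h import *
R=down(np.radians(-24.4))
ctrl.gripper_to(32,20)
ctrl.move_ptp(AX+[0,0,185],R)
c=go(AX+[0,0,165],R,150)
c[2]-=32;print(ctrl.move_l(c,None,80,threshold=8)); print(bar("w6"))
ctrl.gripper_to(16,20)
s=sensors.read_state();print(s["eef_pos"],s["grip_width"],s["grasp_force"],s["q"])
print(bar()); t=s["t"]
ctrl.move_l(c,down(np.radians(-16.4)),60);print(sensors.read_state()["t"]-t,bar())
E
```

```text
False
{'n': 1024, 'h': 46.27, 'tool': np.float64(-24.4), 'bar': np.float64(66.4), 'y0': np.float64(1.1), 'xmax': np.float64(31.7), 't': 16.53, 'F': [0.3, 0.3, 0.1], 'T': 0.06}
[ 554.10602005 -123.3730054   133.4519979 ] 16.032191525211797 0.0 [-3.71513017e-01  3.20431355e-01  1.67144166e+00 -6.39835025e-06
  1.14875386e+00  5.42666760e-02]
{'n': 1036, 'h': 46.23, 'tool': np.float64(-24.4), 'bar': np.float64(65.9), 'y0': np.float64(0.2), 'xmax': np.float64(31.7), 't': 16.88, 'F': [-0.5, 0.2, 0.4], 'T': 0.01}
0.341700000000003 {'n': 1046, 'h': 46.23, 'tool': np.float64(-16.5), 'bar': np.float64(66.4), 'y0': np.float64(0.5), 'xmax': np.float64(31.4), 't': 17.23, 'F': [-0.5, 1.0, -0.4], 'T': 0.03}
```

View pics/w6.png

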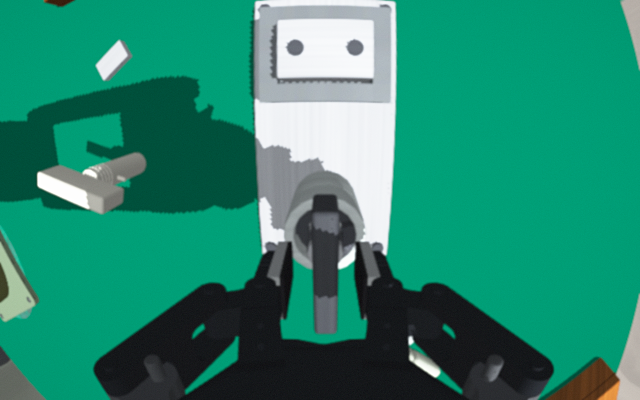

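The picture shows the fingers astride the bar (325,265) and centred, with the block square in the nest at (325,47). Now I'll turn backward in small steps, watching the height.

```bash
python3 - <<'E'
from h import *
s=sensors.read_state();c=np.array(s["eef_pos"]);c[:2]=AX[:2];hm=0;a=-16.4;i=0
while a<125:
    a+=6;ctrl.move_l(c,down(np.radians(a)),60);b=bar();i+=1
    if b is None: print("none",a);break
    if i%3==0: print(a,b["h"],b["bar"],b["y0"],b["F"],b["T"],b["t"])
    hm=max(hm,b["h"])
    if b["h"]<hm-2.5: print("DROP",b,hm);break
    if a+90-b["bar"]>22 or np.linalg.norm(b["F"])>12: print("stop",b);break
ctrl.hold(.2);print(bar())
E
```

```text
1.6000000000000014 46.5 83.6 0.4 [-0.6, -0.5, -0.0] 0.01 18.15
19.6 46.77 101.9 0.4 [-0.7, -0.7, -0.8] -0.03 19.07
37.6 47.07 120.0 0.1 [-0.1, 0.6, 0.3] 0.05 20.0
55.6 47.48 137.7 -0.2 [0.4, 0.8, 0.7] -0.02 20.93
73.6 47.82 155.5 -0.5 [-0.2, -0.4, -0.4] -0.05 21.85
DROP {'n': 1035, 'h': 40.31, 'tool': np.float64(85.4), 'bar': np.float64(171.2), 'y0': np.float64(-1.5), 'xmax': np.float64(33.3), 't': 22.47, 'F': [-0.9, -1.0, -0.4], 'T': 0.02} 47.98
{'n': 1019, 'h': 40.37, 'tool': np.float64(85.5), 'bar': np.float64(171.5), 'y0': np.float64(-1.4), 'xmax': np.float64(33.4), 't': 22.72, 'F': [0.3, -0.7, 1.0], 'T': 0.02}
```

The screw dropped from 48.0 to 40.3 (measured) with the bar at about 171°. I'll lower the fingers a little and turn forward for the first half.

```bash
python3 - <<'E'
from h import *
s=sensors.read_state();c=np.array(s["eef_pos"]);c[:2]=AX[:2];c[2]=127.5;a=85.4
ctrl.move_l(c,down(np.radians(a)),60);print(bar());i=0
while a>-105:
    a=max(a-14,-105);c[2]=127.5-max(0,85.4-a-8)*8/360
    ctrl.move_l(c,down(np.radians(a)),60);i+=1
    if i%2==0 or a==-105:
        b=bar();print(a,b and (b["h"],b["bar"],b["y0"],b["F"],b["T"],b["t"]))
        if b is None or abs(b["bar"]-a-90)>22 or np.linalg.norm(b["F"])>12: print("stop");break
E
```

```text
{'n': 1098, 'h': 40.35, 'tool': np.float64(85.4), 'bar': np.float64(172.1), 'y0': np.float64(-1.2), 'xmax': np.float64(32.8), 't': 23.02, 'F': [-1.2, 0.4, -0.1], 'T': 0.02}
57.400000000000006 (40.07, np.float64(156.1), np.float64(-1.3), [0.2, -0.5, -0.1], -0.06, 23.85)
29.400000000000006 (39.44, np.float64(127.7), np.float64(-1.2), [-0.6, 0.3, 0.1], -0.01, 24.68)
1.4000000000000057 (38.83, np.float64(99.4), np.float64(-0.9), [0.3, -1.0, -1.1], 0.02, 25.52)
-26.599999999999994 (38.32, np.float64(72.5), np.float64(-0.1), [-0.3, 0.7, -0.1], 0.03, 26.35)
-54.599999999999994 (37.64, np.float64(43.8), np.float64(0.2), [-0.1, -0.1, -0.3], 0.01, 27.18)
-82.6 (37.07, np.float64(15.9), np.float64(0.6), [0.6, 0.3, -0.1], 0.03, 28.02)
-105 (36.57, np.float64(-6.4), np.float64(0.7), [-0.4, -0.4, -0.6], 0.01, 28.76)
```

It is threading in at 8 mm a turn. I'll regrip half a turn back and finish the turn.

```bash
python3 - <<'E'
from h import *
s=sensors.read_state();c=np.array(s["eef_pos"])
ctrl.gripper_to(34); 
ctrl.move_l([*AX[:2],165],None,150)
R=down(np.radians(83.6));q=ctrl.solve_ik([*AX[:2],165],R);print(np.degrees(q[5]))
ctrl.set_joints(q);ctrl.hold(.2);print(bar())
c=go([*AX[:2],160],R,100,n=1)
c[2]+=123.3-160
print(ctrl.move_l(c,R,80,threshold=8));print(bar())
ctrl.gripper_to(16);b=bar("w7");print(b,sensors.read_state()["eef_pos"])
a=83.6;i=0;z0=c[2]
while a>-80:
    a=max(a-14,-80);c[2]=z0-max(0,83.6-a-8)*8/360
    ctrl.move_l(c,down(np.radians(a)),60);i+=1
    if i%2==0 or a==-80:
        b=bar();print(a,b and (b["h"],b["bar"],b["y0"],b["F"],b["T"],b["t"]))
        if b is None or abs(b["bar"]-a-90)>22 or np.linalg.norm(b["F"])>12: print("stop");break
E
```

```text
-104.89070184772982
{'n': 791, 'h': 35.13, 'tool': np.float64(83.6), 'bar': np.float64(174.6), 'y0': np.float64(-1.0), 'xmax': np.float64(37.3), 't': 32.52, 'F': [-0.4, 0.1, -0.0], 'T': 0.01}
False
{'n': 1337, 'h': 35.11, 'tool': np.float64(83.6), 'bar': np.float64(174.2), 'y0': np.float64(-1.3), 'xmax': np.float64(37.0), 't': 33.67, 'F': [0.9, -0.1, 1.2], 'T': 0.06}
{'n': 1332, 'h': 35.11, 'tool': np.float64(83.6), 'bar': np.float64(174.1), 'y0': np.float64(-1.2), 'xmax': np.float64(38.0), 't': 34.04, 'F': [-0.6, -0.3, 0.0], 'T': 0.03} [ 554.01413569 -123.38319046  123.66676891]
55.599999999999994 (34.74, np.float64(154.4), np.float64(-1.2), [0.7, -0.3, 0.1], 0.01, 34.88)
27.599999999999994 (34.32, np.float64(126.4), np.float64(-0.8), [-1.2, -0.3, 0.7], -0.02, 35.71)
-0.4000000000000057 (33.7, np.float64(98.3), np.float64(-0.5), [0.7, 0.8, 0.2], -0.09, 36.54)
-28.400000000000006 (33.13, np.float64(70.2), np.float64(-0.2), [-0.5, 0.5, -0.5], 0.01, 37.38)
-56.400000000000006 (32.38, np.float64(42.2), np.float64(0.4), [0.1, 0.5, 0.1], 0.02, 38.21)
-80 (31.89, np.float64(18.5), np.float64(0.4), [0.0, -0.6, -0.1], -0.0, 38.97)
```

The bar is 333° forward with the right height. I'll do the last ~28° and close on the handle.

```bash
python3 - <<'E'
from h import *
s=sensors.read_state();c=np.array([*AX[:2],s["eef_pos"][2]])
for a in(-90,-100,-107):
    c[2]-=.2;ctrl.move_l(c,down(np.radians(a)),60)
print(bar())
ctrl.move_l(c,down(np.radians(-100)),60);ctrl.hold(.2);b=bar();print(b)
# centre the jaws on the bar is left to its side play
ctrl.gripper_to(8,25);ctrl.hold(.3)
s=sensors.read_state();print(s["grip_width"],s["grasp_force"],s["force"],s["wrist_torque"],s["eef_pos"],s["t"]);print(bar("w8"))
p,d=optics.grab_frame("scene");cv2.imwrite("pics/scene9.png",cv2.resize(p[120:320,180:500],None,fx=2.4,fy=2.4)[:,:,::-1])
E
```

```text
{'n': 1278, 'h': 31.49, 'tool': np.float64(-106.7), 'bar': np.float64(-8.3), 'y0': np.float64(0.6), 'xmax': np.float64(36.5), 't': 39.94, 'F': [-0.3, 0.6, -0.2], 'T': 0.03}
{'n': 1288, 'h': 31.49, 'tool': np.float64(-100.0), 'bar': np.float64(-7.4), 'y0': np.float64(0.9), 'xmax': np.float64(36.7), 't': 40.47, 'F': [0.4, 0.2, -0.3], 'T': 0.02}
11.22231788650333 28.12658965587616 [-0.21089511  1.05756994  0.24384418] [ 0.16722731  0.03582084 -0.02625266] [ 553.80215789 -123.21153987  119.21966937] 41.0333
{'n': 1252, 'h': 31.46, 'tool': np.float64(-100.0), 'bar': np.float64(-10.3), 'y0': np.float64(0.8), 'xmax': np.float64(36.6), 't': 41.03, 'F': [-0.2, 1.1, 0.2], 'T': -0.03}
```

View pics/w8.png

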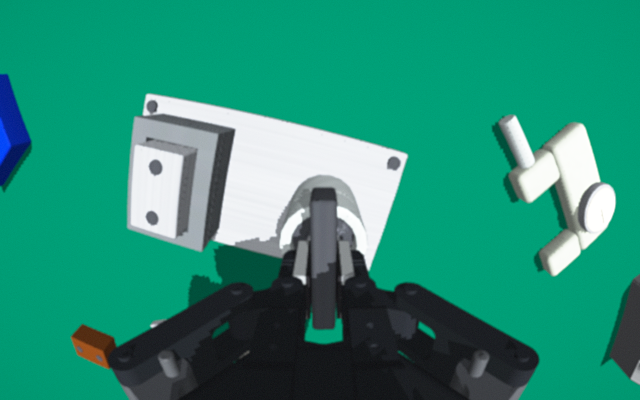

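View pics/scene9.png

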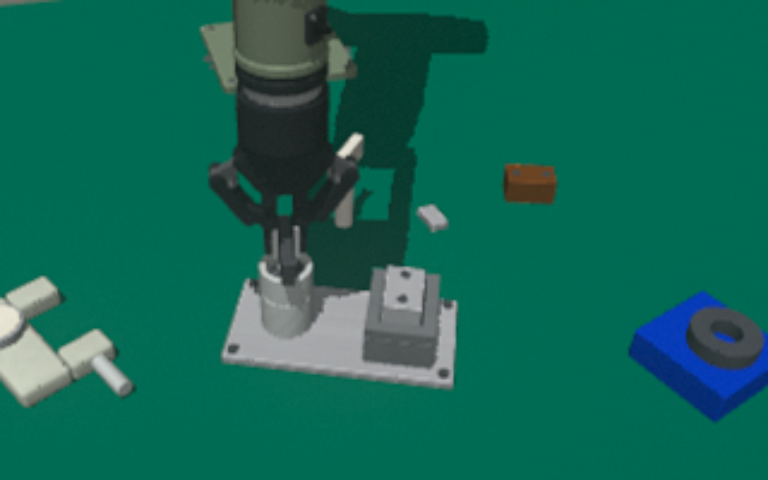

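The last two pictures show the block seated in its nest (wrist view 165,190), the fingers closed on the bar (322,260) and the other things where they were. The grip is 28 N, the wrist load is about zero, and the top is about 31.5 above the rim, so I'm handing in.

```bash
python3 -c "
from plant import ctrl;print(ctrl.finish_job())"
```

```text
the job is handed in; nothing more can be done
None
```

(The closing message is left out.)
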